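# Find the empty bay and push its lid open

## Robot

A 7-joint arm with a two-finger parallel gripper is mounted at the origin on a cart in front of the work surface, level with it; the furniture and walls round the work are solid. World frame = base frame: x ahead of the robot, y to its left, z up, the work surface at z = 0. Lengths are in m, angles in degrees, forces in N, time in s.
With the tool pointing down it reaches from about 0.35 to 0.775 m from the base axis. Payload 3.1 kg.
Tool frame: the origin (TCP) lies on the centre line of the jaws, within the pads' length; the fingertips stand 17 mm ahead of it and the grasp point (between the pads) lies 2 mm behind it (robot.tip_reach is the distance from the TCP to the fingertips, in m); z points along the fingers, y is the direction in which the jaws open and shut (so a half turn about z gives the same grasp; the last joint's range is limited). The gripper opens to 85 mm and grips with 20 to 120 N. Pads are 22 mm wide; open, the fingers measure 114 mm over their backs; the gripper's body (76 mm by 85 mm) begins 54 mm behind the grasp point. The pads swing forward as they close: fully open they stand 13 mm farther back than shut.
Start: joints at [65.621, 17.813, 0.802, 86.603, -0.252, 75.585, -1.558], TCP at [0.206, -0.51, 0.248] pointing down, gripper open.
Joint ranges: [-154.91, 154.91], [-16.99, 109.72], [-72.82, 74.43], [7.12, 147.25], [-82.49, 262.49], [11.32, 116.49], [-174.64, 174.64]. Speed limits (degrees/s): [159.86, 159.86, 180, 180, 180, 180, 180].

## Interface

Orientations are given as [roll, pitch, yaw] about the fixed x, y, z axes, in that order (R = Rz(yaw) Ry(pitch) Rx(roll)).
In Python, from station import robot, fingers, vision, workorder, recognise gives the robot as it stands. Calls block until the motion is done:
- robot.move_to(position, orientation): joint-space move of the TCP to a pose.
- robot.line_to(position, orientation=None, velocity=0.15, f_stop=None): straight line of the TCP; orientation=None keeps the orientation; velocity is the mean speed in m/s. With f_stop (N) it stops when the force on the tool has changed by that much, and returns True; else False.
- robot.move_j(angles): joint-space move.
- fingers.gripper_to(opening, force=None): opening from 0.0 (shut) to 1.0 (fully open); force is the grip in N (None keeps the last); returns when the fingers have stopped.
- robot.pause(seconds).
- robot.inverse_kinematics(position, orientation): joint angles nearest the present ones, or None.
- vision.grab_frame(name): name is "scene" or "top" or "wrist"; returns the picture (420x560x3 uint8, red, green, blue); there is no depth.
- vision.calibration(name): a dict with "mtx" (3x3 intrinsics, pixels), "extrinsics" (4x4, takes a point from world to camera coordinates); the wrist camera has in their place "T_tool_cam" (4x4, takes a point from camera to tool coordinates, whose origin is the TCP and whose axes are the flange's). Camera axes: x right, y up, looking along -z (the intrinsics and any distortion apply to the point x, -y, -z); pixel columns grow to the right and rows downward; lengths in m; the calibration is good to about 2 mm. A picture is of the moment at which its call begins: read the wrist's pose just before it. calibration takes no time and is no camera call.
A pose or a line that the arm cannot do raises robot.PlanningError and nothing moves.
- workorder.close_job(): hands the job in, once; it reports no verdict.
Trained networks look in the newest picture that a camera, given by its name, has taken for a name from the list of things; names that differ only in an ending like _2 or _b are one class to them, and where a whole thing is asked for, a point or a joint stands for the part that bears it (a point fixed in the world has none). Each returns a list of dicts, best first, with "p" (0 to 1); they miss things now and then, are a little off and sometimes report something else, mostly with a low value. They report only what shows in the picture. A call takes as long as a camera call.
- recognise(label, camera): "rect" ([centre column, centre row, width, height] in pixels, round what is visible of it).
Readings, each from a call of its own:
- robot.current_time_s(): time.
- robot.current_joint_positions(): joint angles.
- robot.current_dq(): joint speeds.
- robot.current_joint_torque(): joint torques, N m.
- robot.current_tool_pos(): TCP position.
- robot.current_eef_rot(): TCP orientation.
- robot.current_contact_force(): force on the tool from outside, world axes, zero at the start.
- robot.current_torque(): the same for the moment, N m.
- robot.current_finger_gap(): opening from 0.0 (shut) to 1.0 (fully open).
Only numpy, scipy, OpenCV 4.12 (cv2) and the standard library are available. Lean on these libraries where they do the work, as an engineer would, in place of code of your own. Each camera call takes 0.05 s, during which the arm holds its last target. There are 200 camera calls.

## Task

Three bays of the grey cassette box are full, so their lids are blocked; press the blue pads of the four identical lids with the fingertips to find the one lid that rocks, then push that lid open, raised far end towards the robot, until it stands up against its stop, so that the bay can be refilled. Use touch only: press gently enough not to force the blocked lids, and do not pick up or shift any of the things round the box.

Things in the scene. Friction and masses are not known exactly. Their poses are not given: they have to be found in the camera images.
- box: fixed grey cassette box, 130 mm (its x, depth) by 306 mm (its y, length) by 72 mm high, turned up to 0.25 rad from facing the robot; origin at the centre of its underside, z up. Four identical white lids lie in a row along its y, flush with its top. The blue-striped long face and the lids' blue pads are on its -x side, the near side
- box_top (a point): centre of the box's top. Lid centres lie at box y = +108, +36, -36, -108 mm; each lid is 112 mm long (along x), 62 mm wide, 6 mm thick, hinged along the box's y at box x = -6 mm, z = 69 mm, so 50 mm of it lies on the near side of the hinge and 62 mm on the far side. Only one lid can tilt, a different one from run to run; the bays under the other three are full
- lid_a (a joint): tilt of the lid at box y = +108 mm (leftmost), rad: 0 = shut, grows as the pad end goes down into the bay and the far end rises, 1.4 = standing up against its stop. If it is the free one it turns against hinge friction (0.08 N m, about 3 N at the pad) and stays at whatever tilt it is left; a blocked one gives less than 2 mm at the pad
- lid_a_pad (a point): centre of the top of that lid's ribbed blue press pad (20 x 50 mm), 28 mm on the near side of the hinge, 73.5 mm above the worktop when shut; moves with the lid and has its frame (x along the lid to its far end, z out of its upper face)
- lid_a_edge (a point): middle of the top of that lid's far edge, 62 mm on the far side of the hinge; moves with the lid and has its frame
- lid_b (a joint): tilt of the lid at box y = +36 mm, rad: 0 = shut, grows as the pad end goes down into the bay and the far end rises, 1.4 = standing up against its stop. If it is the free one it turns against hinge friction (0.08 N m, about 3 N at the pad) and stays at whatever tilt it is left; a blocked one gives less than 2 mm at the pad
- lid_b_pad (a point): centre of the top of that lid's ribbed blue press pad (20 x 50 mm), 28 mm on the near side of the hinge, 73.5 mm above the worktop when shut; moves with the lid and has its frame (x along the lid to its far end, z out of its upper face)
- lid_b_edge (a point): middle of the top of that lid's far edge, 62 mm on the far side of the hinge; moves with the lid and has its frame
- lid_c (a joint): tilt of the lid at box y = -36 mm, rad: 0 = shut, grows as the pad end goes down into the bay and the far end rises, 1.4 = standing up against its stop. If it is the free one it turns against hinge friction (0.08 N m, about 3 N at the pad) and stays at whatever tilt it is left; a blocked one gives less than 2 mm at the pad
- lid_c_pad (a point): centre of the top of that lid's ribbed blue press pad (20 x 50 mm), 28 mm on the near side of the hinge, 73.5 mm above the worktop when shut; moves with the lid and has its frame (x along the lid to its far end, z out of its upper face)
- lid_c_edge (a point): middle of the top of that lid's far edge, 62 mm on the far side of the hinge; moves with the lid and has its frame
- lid_d (a joint): tilt of the lid at box y = -108 mm (rightmost), rad: 0 = shut, grows as the pad end goes down into the bay and the far end rises, 1.4 = standing up against its stop. If it is the free one it turns against hinge friction (0.08 N m, about 3 N at the pad) and stays at whatever tilt it is left; a blocked one gives less than 2 mm at the pad
- lid_d_pad (a point): centre of the top of that lid's ribbed blue press pad (20 x 50 mm), 28 mm on the near side of the hinge, 73.5 mm above the worktop when shut; moves with the lid and has its frame (x along the lid to its far end, z out of its upper face)
- lid_d_edge (a point): middle of the top of that lid's far edge, 62 mm on the far side of the hinge; moves with the lid and has its frame
- beaker_100: glass beaker, 53 mm wide, 69 mm tall, loose, standing on the worktop; origin at the centre of its underside; a bystander
- sample_cup_0: small grey metal cup, 47 mm wide, 39 mm tall, loose, standing on the worktop; origin at the centre of its underside; a bystander
- tape_roll: roll of beige tape lying flat, 86 mm wide, 20 mm tall, loose, standing on the worktop; origin at the centre of its underside; a bystander
- petri_stack: stack of white dishes, 92 mm wide, 40 mm tall, loose, standing on the worktop; origin at the centre of its underside; a bystander
- sample_tin: grey lidded tin, 71 mm wide, 68 mm tall, loose, standing on the worktop; origin at the centre of its underside; a bystander

How it is judged (in metres and radians):
On the way:
1. one lid has been rocked: tilted more than 0.1 rad, but not yet past 1.0 rad ((value of joint lid_a between 0.1 and 1 rad or value of joint lid_b between 0.1 and 1 rad or value of joint lid_c between 0.1 and 1 rad or value of joint lid_d between 0.1 and 1 rad)), for 0.05 s.
At the end, for the whole second after the job is handed in: One lid stands open, tilted more than 1.2 rad and at rest; the other three are shut (less than 0.1 rad) (((value of joint lid_a above 1.2 rad and velocity of joint lid_a between -0.05 and 0.05 rad/s and value of joint each of lid_b, lid_c, lid_d below 0.1 rad) or (value of joint lid_b above 1.2 rad and velocity of joint lid_b between -0.05 and 0.05 rad/s and value of joint each of lid_a, lid_c, lid_d below 0.1 rad) or (value of joint lid_c above 1.2 rad and velocity of joint lid_c between -0.05 and 0.05 rad/s and value of joint each of lid_a, lid_b, lid_d below 0.1 rad) or (value of joint lid_d above 1.2 rad and velocity of joint lid_d between -0.05 and 0.05 rad/s and value of joint each of lid_a, lid_b, lid_c below 0.1 rad))); the robot touches nothing.
It fails at once if the box or a lid is pressed with more than 60 N (contact force between the arm and box above 60 N).
It fails at once if a thing standing round the box is shifted more than 20 mm or lifted (distance of any of beaker_100, sample_cup_0, tape_roll, petri_stack, sample_tin from where it was at the start of the episode above 0.02 m).
It also fails if it takes over 51 s, if anything falls off the work surface, if the arm or the gripper's body presses on something with over 40 N, if the wrist force passes 120 N, or if a joint passes its speed limit or range.

## Working session

There is one attempt and no reset: what is moved stays moved. The work goes in short steps, each a Python script; the robot and the scene stay as the last script left them, time stands still between calls to the robot, and variables do not carry over. Pictures are saved under pics/ and viewed, about 8 in all and at most 12, crops included, and the job is handed in when it is done.

```bash
ls; mkdir -p pics; python3 - <<'E'
from station import robot, fingers, vision, workorder, recognise
import cv2
ims=[]
for n in ("scene","top"):
    im=vision.grab_frame(n); cv2.imwrite(f"pics/{n}0.png",im[:,:,::-1])
    c=vision.calibration(n); print(n,c)
    for l in ("box","lid_a_pad","beaker_100","sample_cup_0","tape_roll","petri_stack","sample_tin"):
        print(l,[(round(d["p"],2),[round(float(v)) for v in d["rect"]]) for d in recognise(l,n)][:5])
print(robot.current_time_s(),robot.current_eef_rot(),robot.current_finger_gap())
E
```

```text
pics
scene {'mtx': array([[427.29242762,   0.        , 278.40973839],
       [  0.        , 427.29242762, 205.44317822],
       [  0.        ,   0.        ,   1.        ]]), 'extrinsics': array([[-0.71427964, -0.69954041, -0.02116143,  0.38772114],
       [ 0.40332587, -0.43615803,  0.80442179, -0.30155658],
       [-0.57195527,  0.56604716,  0.59368155, -0.81066673],
       [ 0.        ,  0.        ,  0.        ,  1.        ]])}
box [(0.72, [255, 250, 132, 99]), (0.33, [218, 256, 44, 39])]
lid_a_pad [(0.61, [217, 257, 47, 37])]
beaker_100 [(0.85, [201, 329, 32, 40]), (0.53, [164, 302, 40, 48])]
sample_cup_0 [(0.64, [201, 231, 20, 19])]
tape_roll [(0.86, [262, 195, 33, 24]), (0.15, [291, 219, 45, 33])]
petri_stack [(0.88, [380, 185, 39, 30]), (0.72, [201, 328, 35, 37])]
sample_tin [(0.71, [165, 301, 42, 46])]
top {'mtx': array([[430.70427663,   0.        , 279.21504495],
       [  0.        , 430.70427663, 209.31884653],
       [  0.        ,   0.        ,   1.        ]]), 'extrinsics': array([[ 0.00374471, -0.999985  , -0.00399749,  0.01514841],
       [ 0.99100026,  0.0031761 ,  0.13382222, -0.56031882],
       [-0.13380752, -0.00446264,  0.99099729, -1.23432084],
       [ 0.        ,  0.        ,  0.        ,  1.        ]])}
box [(0.57, [255, 218, 112, 56])]
lid_a_pad [(0.92, [217, 214, 30, 41])]
beaker_100 [(0.6, [172, 253, 24, 22]), (0.38, [268, 221, 22, 42])]
sample_cup_0 [(0.67, [242, 218, 22, 39]), (0.47, [238, 172, 18, 18])]
tape_roll [(0.82, [318, 167, 29, 28]), (0.72, [291, 223, 30, 42])]
petri_stack [(0.73, [403, 242, 34, 33])]
sample_tin [(0.55, [170, 212, 30, 24])]
0.8 [1.7999667e+02 1.0789029e-03 2.1996507e+01] 1.0013630649028904
```

```bash
python3 - <<'E'
import cv2
im=cv2.imread("pics/top0.png")[140:300,130:450]; cv2.imwrite("pics/top0c.png",cv2.resize(im,None,fx=2.5,fy=2.5,interpolation=cv2.INTER_CUBIC))
E
```

```text
(no output)
```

View pics/top0c.png

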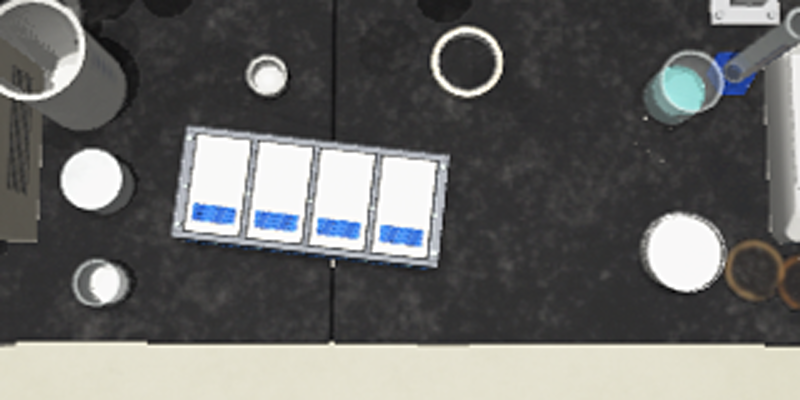

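View pics/scene0.png

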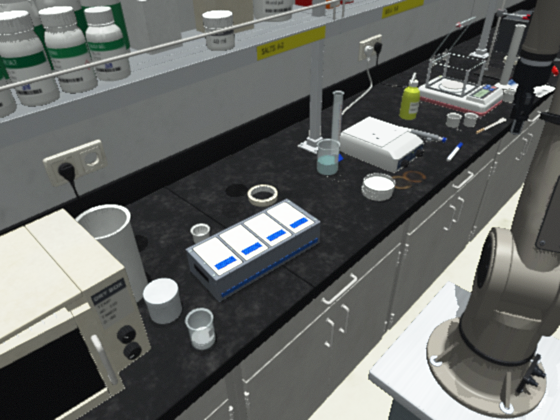

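Top view: the box is in mid-bench with four blue pads at about full-frame px (216,226), (240,228), (265,231) and (290,234), so the box is yawed slightly clockwise. A cup and the tape roll stand behind it. The tin and beaker are well to the left and the petri stack well to the right. The scene view agrees. Next I fit the box pose from the blue blobs in both cameras.

```bash
cat > h.py <<'E'
import numpy as np, cv2
from station import robot, fingers, vision, workorder, recognise
def back(n,u,v,z):
    c=vision.calibration(n); E=c["extrinsics"]; K=c["mtx"]
    d=np.linalg.inv(K)@[u,v,1]; d=np.array([d[0],-d[1],-d[2]])
    R=E[:3,:3]; o=-R.T@E[:3,3]; d=R.T@d
    return o+d*(z-o[2])/d[2]
def pads(n,bounds):
    im=cv2.imread(f"pics/{n}0.png").astype(int); b,g,r=im[...,0],im[...,1],im[...,2]
    m=((b-r>70)&(b>150)).astype(np.uint8)
    x0,x1,y0,y1=bounds; k=np.zeros_like(m); k[y0:y1,x0:x1]=m[y0:y1,x0:x1]
    N,_,s,c=cv2.connectedComponentsWithStats(k)
    return [(s[i,4],c[i]) for i in range(1,N) if s[i,4]>20]
E
python3 - <<'E'
from h import *
for n,b in (("top",(195,310,190,250)),("scene",(185,325,200,285))):
    P=[]
    for a,c in pads(n,b):
        p=back(n,*c,.0735); print(n,a,c.round(1),p.round(4)); P.append(p)
E
```

```text
top 115 [215.1 225.2] [0.509  0.1999 0.0735]
top 117 [240.  228.1] [0.5011 0.1287 0.0735]
top 117 [264.9 231. ] [0.493  0.0575 0.0735]
top 117 [289.9 233.9] [ 0.485  -0.0137  0.0735]
scene 91 [298.3 222.3] [ 0.4845 -0.0126  0.0735]
scene 100 [275.6 234.7] [0.4923 0.059  0.0735]
scene 116 [251.2 248. ] [0.5002 0.1304 0.0735]
scene 127 [224.9 262.3] [0.5082 0.2021 0.0735]
```

```bash
cat >> h.py <<'E'
psi=np.arcsin(-(0.5086-0.4848)/0.2149); C,S=np.cos(psi),np.sin(psi)
Rz=np.array([[C,-S],[S,C]]); ctr=np.array([.4967,.0941])+Rz@[.034,0]
ori=[180,0,float(np.degrees(psi))]; tip=robot.tip_reach
def W(x,y,ztip): return [*map(float,ctr+Rz@[x,y]),float(ztip+tip)]
E
python3 - <<'E'
from h import *
print(ctr,ori,tip)
fingers.gripper_to(0.0)
robot.move_to(W(-.040,-.108,.17),ori)
print("start",robot.current_time_s())
for n,y in zip("dcba",(-.108,-.036,.036,.108)):
    robot.move_to(W(-.040,y,.092),ori)
    hit=robot.line_to(W(-.040,y,.058),velocity=.03,f_stop=7)
    print(n,hit,round(float(robot.current_tool_pos()[2]-tip),4),np.round(robot.current_contact_force(),1),round(robot.current_time_s(),1))
    if not hit: break
    robot.line_to(W(-.040,y,.092),velocity=.1)
E
```

```text
[0.53049085 0.09033453] [180, 0, -6.358504629859324] 0.017
start 3.6167
d False 0.0575 [ 0.6 -0.1  0. ] 5.3
```

```bash
python3 - <<'E'
from h import *
im=vision.grab_frame("scene"); cv2.imwrite("pics/s1.png",cv2.resize(im[150:310,160:360,::-1],None,fx=3,fy=3,interpolation=cv2.INTER_CUBIC))
print(robot.current_finger_gap(),robot.current_tool_pos())
E
```

```text
0.000777514480126203 [ 0.47807521 -0.01253739  0.07450468]
```

View pics/s1.png

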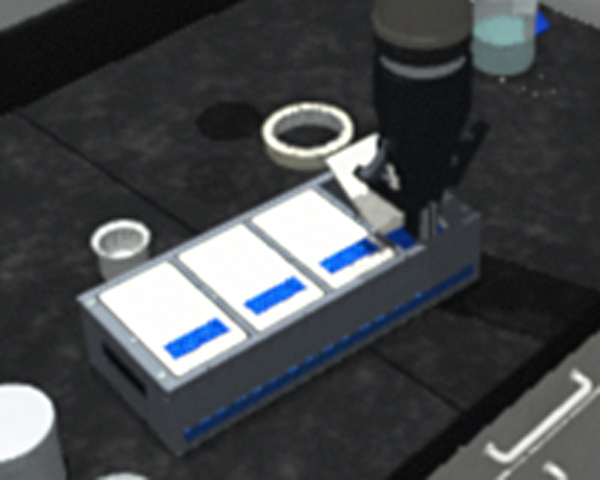

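Lid d is free: its far end is raised about 0.5 rad under the fingertip. Next I lift clear, go round behind it and sweep the raised edge towards the robot.

```bash
python3 - <<'E'
from h import *
y=-.108
robot.line_to(W(-.040,y,.17),velocity=.15)
robot.line_to(W(.095,y,.17),velocity=.15)
robot.line_to(W(.095,y,.083),velocity=.12)
hit=robot.line_to(W(.008,y,.083),velocity=.05,f_stop=12)
p=np.array(robot.current_tool_pos()); print(hit,"box x",Rz.T@(p[:2]-ctr),p[2]-tip,np.round(robot.current_contact_force(),1),robot.current_time_s())
robot.line_to(W(.095,y,.083),velocity=.15)
robot.line_to(W(.12,y,.2),velocity=.15)
for n in ("scene","top"):
    im=vision.grab_frame(n); cv2.imwrite(f"pics/{n}2.png",im[:,:,::-1])
im=cv2.imread("pics/scene2.png")[150:310,160:360]; cv2.imwrite("pics/s2.png",cv2.resize(im,None,fx=3,fy=3,interpolation=cv2.INTER_CUBIC))
E
```

```text
True box x [ 0.05585935 -0.10795671] 0.08595577359777187 [2.1 0.4 0.7] 9.1667
```

View pics/s2.png

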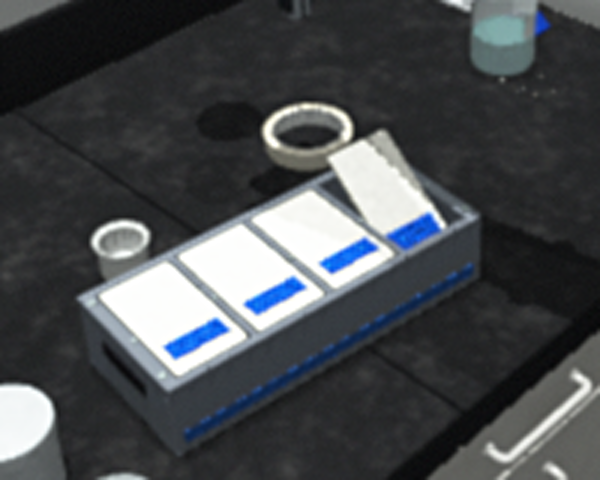

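The sweep jammed. At about 0.5 rad the push line on the edge lies inside the friction cone, and the lid has not moved. I'll press the pad deeper to about 1 rad first, then sweep.

```bash
python3 - <<'E'
from h import *
y=-.108
def st(t,h):
    p=np.array(robot.current_tool_pos()); print(t,h,"box",(Rz.T@(p[:2]-ctr)).round(4),round(p[2]-tip,4),np.round(robot.current_contact_force(),1),round(robot.current_time_s(),1))
robot.line_to(W(-.036,y,.2),velocity=.15)
robot.line_to(W(-.036,y,.075),velocity=.12)
h=robot.line_to(W(-.036,y,.036),velocity=.03,f_stop=25); st("press",h)
robot.line_to(W(-.036,y,.2),velocity=.15)
robot.line_to(W(.095,y,.2),velocity=.2)
robot.line_to(W(.095,y,.088),velocity=.12)
h=robot.line_to(W(.012,y,.088),velocity=.04,f_stop=20); st("sweep",h)
robot.line_to(W(.095,y,.088),velocity=.15)
robot.line_to(W(.12,y,.2),velocity=.15)
st("end",0)
im=vision.grab_frame("scene")[150:310,160:360,::-1]; cv2.imwrite("pics/s3.png",cv2.resize(im,None,fx=3,fy=3,interpolation=cv2.INTER_CUBIC))
E
```

```text
press False box [-0.0364 -0.108 ] 0.0358 [-1.4 -0.6 -0.3] 14.5
sweep False box [ 0.0177 -0.1079] 0.0913 [ 6.8 -1.5  5. ] 19.8
end 0 box [ 0.119  -0.1082] 0.1989 [-0.4  0.5 -0.4] 21.4
```

View pics/s3.png

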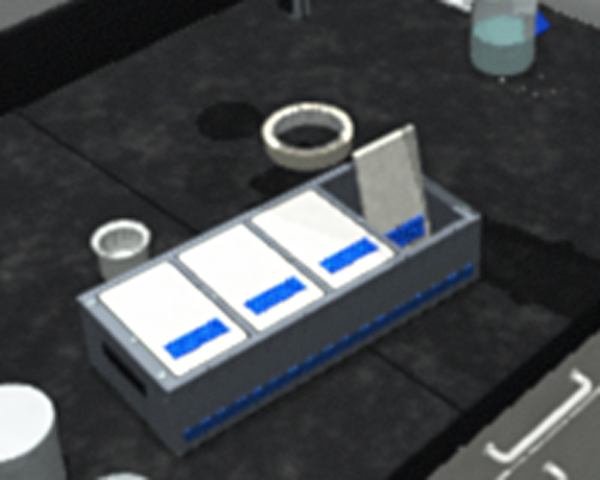

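The lid now stands steeply, with its top corners at crop px (355,152) and (413,124). I'll compare these with the projected edge for different tilts.

```bash
python3 - <<'E'
from h import *
c=vision.calibration("scene");E=c["extrinsics"];K=c["mtx"]
def prj(x,y,z):
    p=E[:3,:3]@np.array([*(ctr+Rz@[x,y]),z])+E[:3,3]; q=K@[p[0],-p[1],-p[2]]; return (q[:2]/q[2]-[160,150])*3
for t in (.9,1.,1.1,1.2,1.3,1.4):
    c_,s=np.cos(t),np.sin(t)
    f=lambda l,y,h=.003:prj(-.006+l*c_-h*s,y,.069+l*s+h*c_).round(0)
    print(t,f(.062,-.077),f(.062,-.139),"pad",f(-.028,-.108,.0045))
E
```

```text
0.9 [335. 151.] [393. 123.] pad [409. 235.]
1.0 [339. 150.] [397. 122.] pad [408. 235.]
1.1 [343. 151.] [401. 122.] pad [406. 236.]
1.2 [348. 152.] [406. 123.] pad [404. 236.]
1.3 [352. 153.] [410. 124.] pad [402. 235.]
1.4 [357. 155.] [415. 126.] pad [400. 235.]
```

The tilt reads about 1.35 rad, above the 1.2 rad needed. There is time in hand, so one more guarded push will confirm it is against the stop.

```bash
python3 - <<'E'
from h import *
y=-.108
robot.line_to(W(.08,y,.095),velocity=.15)
robot.line_to(W(.03,y,.095),velocity=.1)
h=robot.line_to(W(.002,y,.095),velocity=.03,f_stop=20)
p=np.array(robot.current_tool_pos()); print(h,(Rz.T@(p[:2]-ctr)).round(4),round(p[2]-tip,4),np.round(robot.current_contact_force(),1))
robot.line_to(W(.08,y,.095),velocity=.15)
robot.line_to(W(.12,y,.2),velocity=.15)
im=vision.grab_frame("scene")[:,:,::-1]
cv2.imwrite("pics/s4.png",cv2.resize(im[150:350,120:400],None,fx=2.8,fy=2.8,interpolation=cv2.INTER_CUBIC))
vision.grab_frame("top")
for l in ("beaker_100","sample_cup_0","tape_roll","petri_stack","sample_tin"): print(l,[[round(float(v)) for v in d["rect"]] for d in recognise(l,"top")][:2])
print(robot.current_time_s())
E
```

```text
True [ 0.0181 -0.1079] 0.0963 [3.3 0.4 0.6]
beaker_100 [[170, 255, 22, 20]]
sample_cup_0 [[238, 172, 16, 17]]
tape_roll []
petri_stack [[403, 243, 37, 36], [216, 214, 26, 42]]
sample_tin [[171, 211, 27, 24]]
25.5333
```

View pics/s4.png

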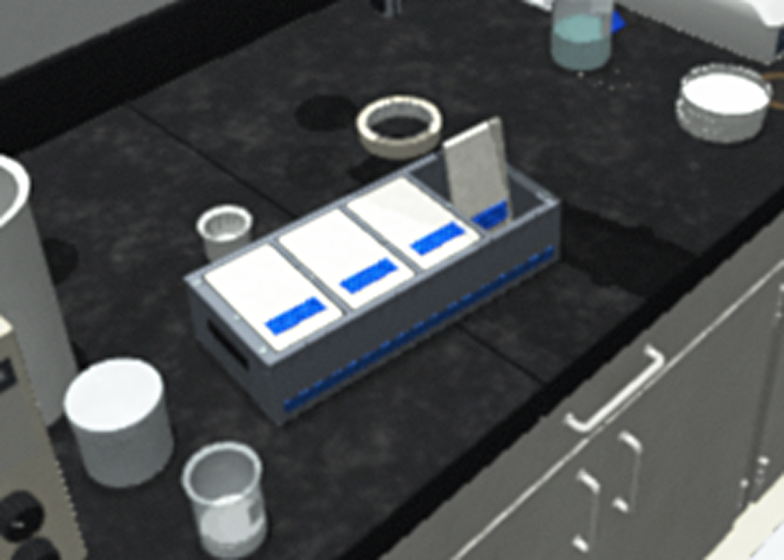

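The lid stands against its stop: the push met firm resistance again at box x = 18 mm. The other three lids are shut, the surrounding things are in place and the arm is clear.

```bash
python3 -c "
from station import workorder,robot
print(robot.current_contact_force()); workorder.close_job()"
```

```text
[ 0.51451496  0.71273525 -0.43605813]
the job is handed in; nothing more can be done
```

The free lid was **lid_d**, the rightmost, and it now stands up against its stop. The job was handed in after about 25.5 s of robot time; no verdict is reported.

**What I did:**
- I found the box from its blue pads in both fixed cameras, which agreed to about 2 mm.
- I pressed lid_d first and it sank about 15 mm without reaching the 7 N stop. The other three lids therefore never needed pressing.
- The first push on the raised edge jammed by friction at about 0.5 rad and stopped at its 12 N limit.
- I then pressed the pad down to about 1 rad and pushed the far end towards the robot until it stood up.

**Last checks:**
- **Tilt:** the camera picture gave about 1.35 rad before a final push. That push stopped at its 20 N limit at the same place as the one before, so I take it to be against the stop.
- **Other lids:** the other three look shut in the last picture.
- **Things round the box:** the network found four of the five within about 2 px of where they started. It missed the tape roll in the last top view, but the scene picture shows it in place.
- **Arm:** it is clear of everything, and the force reading is about zero.

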